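# Lay the guest's coffee tray

## Task

Lay the guest's coffee tray on the desk: stand the white cup on the saucer and the green glass on the coaster, both centred; stand the sugar jar midway between saucer and coaster, in line with them, with its lid on; and stand the light-blue milk jug straight behind the jar (on the far side from the robot, square to that row), leaving a gap of about three centimetres between jug and jar. Set everything down upright and gently, drop or topple nothing, leave the saucer and the coaster where they lie on the tray, and do not disturb the vase or the flower pot.

Things in the scene. Friction and masses are not known exactly. Their poses are not given: they have to be found in the camera images.
- cup_mid (a point): The loose white coffee cup, upright, open: 62 mm high, outside diameter 66 mm at the rim, 64 at half height, 42 at the foot. Point: on its axis, half-way up (31 mm). z is up; its y axis points to the ear handle, which reaches 57 mm from the axis, 16 to 55 mm up. About 0.16 kg.
- glass_mid (a point): The green drinking glass, loose: a tumbler without handle, open at the top, 92 mm high, outside diameter 64 mm at the rim and 56 mm at the foot. It stands upright. The point is on its axis, half-way up (46 mm above its foot). Mass about 0.2 kg.
- jar_mid (a point): The mustard-yellow sugar jar, loose: round, without handle, open at the top with white sugar cubes to be seen inside, 58 mm high, outside diameter 62 mm, mouth 52 mm across. It stands upright. The point is on its axis, half-way up (29 mm above its foot). Mass about 0.25 kg.
- lid_mid (a point): The loose mustard-yellow lid of the sugar jar, knob up: disc 62 mm across (6 to 11 mm up); under it a plug 43 mm across, 6 mm deep, that drops into the jar's mouth with 4 mm play all round; on top an upright brown wooden knob, 18 mm diameter, 11 to 36 mm up. Point: on its axis, 18 mm above the plug's underside; seated, it lies 41 mm above the jar's point. About 0.07 kg.
- jug_mid (a point): The loose light-blue enamel milk jug, upright, open: 78 mm high, outside diameter 60 mm at half height (62 near the foot, 58 at the rim). Point: on its axis, half-way up (39 mm). z is up; its y axis points to the ear handle, which reaches 56 mm from the axis, 16 to 70 mm up; a short spout opposite. About 0.2 kg.
- saucer: The white saucer, loose on the tray: diameter 120 mm, rim 14 mm high; its flat well, about 70 mm across, is 6 mm above its underside. Origin: centre of its underside, on the tray's floor 6 mm above the desk; axes parallel to the tray's. It lies on the left or the right half of the tray, 100 mm from the tray's middle line, as far from the tray's front edge as the coaster is.
- coaster: The dark slate coaster, lying loose on the tray: a flat disc, diameter 90 mm, 6 mm high. Origin at the centre of its underside, 6 mm above the desk. It lies on the other half of the tray, 200 mm from the saucer, centre to centre.
- tray: The light wooden serving tray, which does not move: 250 mm deep (its x) by 360 mm wide (its y), rim 22 mm high and 6 mm thick, floor 6 mm thick, a low brass handle standing out 17 mm at each end. Origin: centre of its underside, on the desk. x points away from the robot (turned by up to 7 degrees), y to the left seen from the robot; its middle line is y = 0.
- vase: Bystander: the round cobalt-blue glass vase, 118 mm high, 100 mm across. Origin at the centre of its foot.
- plant: Bystander: the grey concrete pot with purple flowers, 112 mm across, pot 95 mm high, flowers to about 165 mm. Origin at the centre of its foot.
Not all that is in view belongs to the job. Leave any pink or red look-alike of the part that bears jar_mid alone.

How it is judged:
By the outcome, as a careful person would: the job done as asked, in the order asked, and still so for the second after the job is handed in, with the robot touching nothing.
It also fails if it takes over 131 s, if anything falls off the work surface, if the arm or the gripper's body presses on something with over 40 N, if the wrist force passes 120 N, or if a joint passes its speed limit or range.

## Robot

A 7-joint arm with a two-finger parallel gripper is mounted at the origin on the work surface. World frame = base frame: x ahead of the robot, y to its left, z up, the work surface at z = 0. Lengths are in m, angles in rad, forces in N, time in s.
With the tool pointing down it reaches from about 0.425 to 1.025 m from the base axis. Payload 9.4 kg.
Tool frame: the origin (TCP) lies at the very end of the fingers, on their centre line; the grasp point (between the pads) lies arm.grip_depth behind it (arm.grip_depth is the distance from the TCP to the grasp point, in m); z points along the fingers, y is the line along which they close (so a half turn about z gives the same grasp; the last joint's range is limited). The gripper opens to 93 mm and grips with 3 to 60 N. Pads are 15 mm wide; open, the fingers measure 128 mm over their backs; the gripper's body (75 mm by 188 mm) begins 65 mm behind the grasp point.
Start: joints at [-1.324, 0.599, -0.003, 1.599, 0.002, 0.943, -0.08], TCP at [0.231, 0.687, 0.219] pointing down, gripper open.
Joint ranges: [-2.57, 2.57], [-0.35, 1.97], [-1.29, 1.29], [0.11, 2.56], [-1.05, 4.19], [0.11, 1.86], [-2.63, 2.63]. Speed limits (rad/s): [2.22, 2.22, 3.01, 3.01, 3.14, 3.14, 3.14].

## Interface

Orientations are given as a rotation vector (axis times angle).
In Python, from workcell import arm, effector, readout, vision, workorder gives the robot as it stands. Calls block until the motion is done:
- arm.move_pose(position, orientation): joint-space move of the TCP to a pose.
- arm.move_straight(position, velocity=0.15, rot=None): straight line of the TCP; rot=None keeps the orientation; velocity is the mean speed in m/s.
- arm.move_j(angles): joint-space move.
- effector.move_gripper(opening, grasp_force=None): finger opening in m; grasp_force is the grip in N (None keeps the last); returns when the fingers have stopped.
- arm.hold(seconds).
- arm.inverse_kinematics(position, orientation): joint angles nearest the present ones, or None.
- readout.observe(): the state.
- vision.snapshot(name): name is "scene" or "top" or "wrist"; returns the picture (400x640x3 uint8, red, green, blue); there is no depth.
- vision.get_calibration(name): a dict with "K" (3x3 intrinsics, pixels), "dist_coeffs" ([k1, k2, p1, p2, k3] as OpenCV has them; the pictures are not rectified), "rvec" (rotation vector, rad) and "tvec" (3), from world to camera coordinates, as OpenCV has them; the wrist camera has in their place "tool_from_camera" (4x4, takes a point from camera to tool coordinates, whose origin is the TCP and whose axes are the flange's). Camera axes: x right, y down, z forward; pixel columns grow to the right and rows downward; lengths in m; the calibration is good to about 2 mm. A picture is of the moment at which its call begins: read the wrist's pose just before it. get_calibration takes no time and is no camera call.
A pose or a line that the arm cannot do raises arm.IKError and nothing moves.
- workorder.close_job(): hands the job in; it is judged then, once.
The state is a dict: "time": time; "q": joint angles; "qd": joint speeds; "joint_efforts": joint torques, N m; "ee_pos": TCP position; "orientation": TCP orientation; "contact_force": force on the tool from outside, world axes, zero at the start; "wrist_torque": the same for the moment, N m; "grip_width": finger opening in m; "finger_force": force on a finger pad.
Only numpy, scipy, OpenCV 4.12 (cv2) and the standard library are available. Lean on these libraries where they do the work, as an engineer would, in place of code of your own. Each camera call takes 0.05 s, during which the arm holds its last target. There are 200 camera calls.

## Working session

There is one attempt and no reset: what is moved stays moved. The work goes in short steps, each a Python script; the robot and the scene stay as the last script left them, time stands still between calls to the robot, and variables do not carry over. Pictures are saved under pics/ and viewed, at most 14 in all, crops included, and the job is handed in when it is done.

```bash
mkdir -p pics; ls; python3 - <<'E'
from workcell import arm, effector, readout, vision, workorder
import cv2
print(readout.observe()); print(arm.grip_depth)
for n in ("scene","top","wrist"):
    cv2.imwrite(f"pics/{n}0.png", vision.snapshot(n)[...,::-1]); print(n,vision.get_calibration(n))
E
```

```text
pics
{'time': 0.0, 'q': array([-1.32370412,  0.60011317, -0.0025412 ,  1.60011769,  0.00177011,
        0.9428887 , -0.07977497]), 'qd': array([-0.00134674, -0.00148221, -0.00099218,  0.00024788, -0.00022513,
        0.00029776,  0.00037882]), 'joint_efforts': array([ 1.41588789e-04, -7.65076232e+01,  1.49770640e+00, -2.52337950e+01,
       -5.22950850e-02,  1.72797282e-02,  1.65920728e-04]), 'ee_pos': array([0.23052616, 0.68686695, 0.21777297]), 'orientation': array([-5.06272129e-01, -3.10039922e+00,  2.38620806e-03]), 'contact_force': array([ 0.27283426, -0.21713199,  0.07144365]), 'wrist_torque': array([-0.02944179,  0.03858383, -0.04212513]), 'finger_force': 0.0, 'grip_width': 0.09314688640823131}
0.0188
scene {'K': array([[413.16357831,   0.        , 322.2385727 ],
       [  0.        , 413.16357831, 195.48990985],
       [  0.        ,   0.        ,   1.        ]]), 'dist_coeffs': array([-0.02410074,  0.        ,  0.        ,  0.        ,  0.        ]), 'rvec': array([ 1.6880735 ,  1.69804605, -0.8024259 ]), 'tvec': array([-0.00746406, -0.26490638,  1.52789468])}
top {'K': arra
[... 266 characters left out ...]
, -2.21256996,  0.25641154]), 'tvec': array([0.05423356, 0.48628335, 0.97802091])}
wrist {'K': array([[354.75462053,   0.        , 321.48841431],
       [  0.        , 354.75462053, 198.05017857],
       [  0.        ,   0.        ,   1.        ]]), 'dist_coeffs': array([-0.04880589,  0.        ,  0.        ,  0.        ,  0.        ]), 'tool_from_camera': array([[ 1.73719080e-03, -9.71143625e-01, -2.38489080e-01,
         6.60451982e-02],
       [ 9.99998491e-01,  1.68867164e-03,  4.07756538e-04,
        -7.97300881e-04],
       [ 6.73958241e-06, -2.38489429e-01,  9.71145093e-01,
        -1.67619183e-01],
       [ 0.00000000e+00,  0.00000000e+00,  0.00000000e+00,
         1.00000000e+00]])}
```

View pics/top0.png

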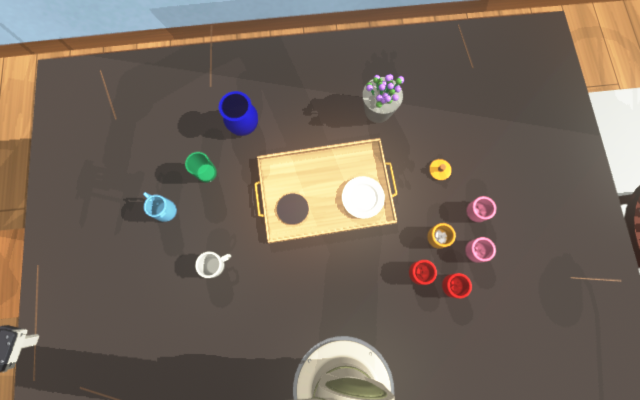

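View pics/scene0.png

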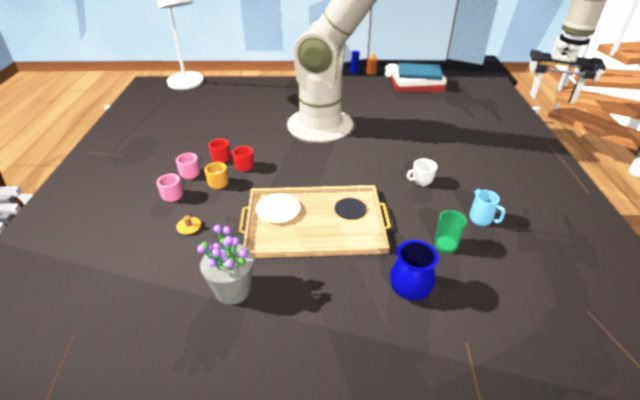

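The top view shows the saucer at (362,198), coaster (292,208), cup (210,265), jug (160,208), glass (202,167), jar (441,236) and lid (440,170). The look-alikes are the red and pink ones near (425–482, 210–287). The scene view agrees.

```bash
cat > h.py <<'E'
from workcell import arm, effector, readout, vision, workorder
import numpy as np, cv2
from scipy.spatial.transform import Rotation as R
def rot(a):  # tool down, tool x at world angle a
    x=np.array([np.cos(a),np.sin(a),0]); z=np.array([0,0,-1.]); return R.from_matrix(np.c_[x,np.cross(z,x),z]).as_rotvec()
def campose(n,obs=None):
    c=vision.get_calibration(n)
    if n=="wrist":
        T=np.eye(4); T[:3,:3]=R.from_rotvec(obs["orientation"]).as_matrix(); T[:3,3]=obs["ee_pos"]; T=T@c["tool_from_camera"]
        return c,T[:3,:3],T[:3,3]
    Rm=R.from_rotvec(c["rvec"]).as_matrix(); return c,Rm.T,-Rm.T@c["tvec"]
def ray(cp,uv):
    c,Rw,o=cp; p=cv2.undistortPoints(np.array(uv,float).reshape(-1,1,2),c["K"],c["dist_coeffs"]).reshape(-1,2)
    return (Rw@np.c_[p,np.ones(len(p))].T).T
def onplane(cp,uv,z):
    d=ray(cp,uv); return cp[2]+d*((z-cp[2][2])/d[:,2])[:,None]
def proj(cp,P):
    c,Rw,o=cp; rv=R.from_matrix(Rw.T).as_rotvec()
    return cv2.projectPoints(np.array(P,float).reshape(-1,1,3),rv,-Rw.T@o,c["K"],c["dist_coeffs"])[0].reshape(-1,2)
HSV=dict(green=((60,110,40),(82,255,255)),blue=((95,60,110),(110,255,255)),yellow=((14,150,90),(27,255,255)),
         white=((0,0,130),(179,50,255)))
def mask(img,col):
    h=cv2.cvtColor(img,cv2.COLOR_RGB2HSV); return cv2.inRange(h,*map(np.array,HSV[col]))
def blobs(m,amin=60):
    cs=cv2.findContours(m,cv2.RETR_EXTERNAL,cv2.CHAIN_APPROX_NONE)[0]
    return sorted([c for c in cs if cv2.contourArea(c)>amin],key=cv2.contourArea,reverse=True)
def snap(n,f=None):
    o=readout.observe(); im=vision.snapshot(n)
    if f: cv2.imwrite(f"pics/{f}.png",im[...,::-1])
    return im,campose(n,o)
E
python3 - <<'E'
from h import *
for n in("top","scene"):
    im=cv2.imread(f"pics/{n}0.png")[...,::-1].copy(); cp=campose(n); print(n,cp[2].round(3))
    for c in HSV:
        for b in blobs(mask(im,c))[:7]:
            x,y,w,h=cv2.boundingRect(b); print(c,(x,y,w,h),cv2.contourArea(b),onplane(cp,[(x+w/2,y+h/2)],.03)[0].round(3))
E
```

```text
top [0.254 0.027 1.063]
green (185, 152, 31, 30) 619.5 [0.625 0.335 0.03 ]
blue (40, 0, 176, 34) 2430.0 [1.146 0.549 0.03 ]
blue (143, 192, 34, 30) 658.5 [0.521 0.451 0.03 ]
yellow (0, 229, 23, 90) 1358.0 [0.379 0.852 0.03 ]
yellow (428, 223, 28, 25) 509.0 [ 0.361 -0.309  0.03 ]
yellow (429, 159, 22, 21) 342.5 [ 0.546 -0.337  0.03 ]
white (294, 336, 101, 64) 3948.5 [ 0.056 -0.007  0.03 ]
white (588, 88, 52, 108) 3779.0 [ 0.576 -0.857  0.03 ]
white (342, 176, 43, 43) 1369.0 [ 0.488 -0.111  0.03 ]
white (195, 251, 37, 27) 644.0 [0.348 0.31  0.03 ]
white (7, 329, 33, 36) 432.5 [0.188 0.808 0.03 ]
white (363, 79, 40, 35) 432.0 [ 0.787 -0.209  0.03 ]
white (435, 231, 11, 12) 81.5 [ 0.357 -0.305  0.03 ]
scene [1.351 0.011 0.761]
green (435, 210, 32, 43) 968.0 [0.597 0.337 0.03 ]
blue (469, 188, 37, 39) 985.0 [0.503 0.459 0.03 ]
blue (398, 63, 45, 16) 557.0 [-0.427  0.444  0.03 ]
blue (0, 32, 13, 37) 234.0 [-0.685 -1.584  0.03 ]
blue (536, 0, 27, 22) 232.5 [-1.418  1.452  0.03 ]
yellow (204, 162, 24, 27) 481.0 [ 0.364 -0.307  0.03 ]
yellow (182, 217, 20, 18) 138.0 [ 0.582 -0.325  0.03 ]
white (0, 0, 460, 105) 26187.5 [-0.644 -0.446  0.03 ]
white (537, 0, 103, 71) 4857.0 [-0.947  1.467  0.03 ]
white (286, 101, 67, 42) 1954.0 [ 0.04  -0.002  0.03 ]
white (199, 243, 55, 60) 1383.0 [ 0.736 -0.207  0.03 ]
white (255, 193, 46, 30) 1026.0 [ 0.51 -0.11  0.03]
white (486, 0, 32, 56) 825.5 [-1.056  1.023  0.03 ]
white (548, 65, 92, 38) 778.0 [-0.308  1.169  0.03 ]
```

```bash
cat >> h.py <<'E'
def look(xy,a,z=.22,off=0.0660,f=None):
    u=np.array([np.cos(a),np.sin(a)]); p=np.array(xy)-off*u
    arm.move_pose([*p,z],rot(a)); arm.hold(.15); return snap("wrist",f)
def near(m,cp,xy,z,k=0,amin=150):
    """contour of the blob nearest the projection of xyz; k: opening kernel (strips handles)"""
    if k: m=cv2.morphologyEx(m,cv2.MORPH_OPEN,cv2.getStructuringElement(cv2.MORPH_ELLIPSE,(k,k)))
    uv=proj(cp,[*xy,z])[0]
    return min(blobs(m,amin),key=lambda b:np.linalg.norm(cv2.minEnclosingCircle(b)[0]-uv))
def circ(P):
    A=np.c_[2*P,np.ones(len(P))]; s=np.linalg.lstsq(A,(P**2).sum(1),rcond=None)[0]; return s[:2],np.sqrt(s[2]+s[:2]@s[:2])
def fit(b,cp,z):
    """circle of a contour laid on plane z, outliers trimmed -> centre, radius, rms"""
    P=onplane(cp,b.reshape(-1,2),z)[:,:2]
    for _ in range(6):
        c,r=circ(P); e=np.abs(np.linalg.norm(P-c,axis=1)-r); P=P[e<max(.0015,2*np.median(e))]
    return c,r,e.std()
def height(b,cp,c,r):
    """heights of far (rim) and near (foot) silhouette edges, from the oblique view, for axis c, radius r"""
    d=c-cp[2][:2]; d/=np.linalg.norm(d); o=[]
    D=ray(cp,b.reshape(-1,2)); n=np.array([-d[1],d[0]])
    t=(c-cp[2][:2])@d; lat=(D[:,:2]@n)/(D[:,:2]@d)*t-((c-cp[2][:2])@n); D=D[np.abs(lat)<.006]
    sl=D[:,2]/(D[:,:2]@d)
    return cp[2][2]+sl.max()*(t+r), cp[2][2]+sl.min()*(t-r)
E
python3 - <<'E'
from h import *
def A(x,y): return np.arctan2(y,x)+np.pi/2
for n,col,xy,zt,k in (("glass","green",(.612,.337),.092,0),("cup","white",(.343,.312),.062,25)):
    im,cp=look(xy,A(*xy),f=n+"1")
    b=near(mask(im,col),cp,xy,zt,k); c,r,e=fit(b,cp,zt); print(n,c.round(4),r.round(4),e.round(4),readout.observe()["time"])
im,cp=look((.50,0),np.pi,z=.30,f="tray1"); print(readout.observe()["time"])
im,cp=look((.56,0),np.pi,z=.30,f="tray2"); print(readout.observe()["time"])
a=[cv2.imread(f"pics/{n}1.png") for n in("glass","cup")]; cv2.imwrite("pics/m1.png",cv2.resize(np.vstack(a),None,fx=.75,fy=.75))
E
```

```text
glass [0.6144 0.3246] 0.0314 0.0001 2.4333
cup [0.3465 0.3129] 0.0323 0.0002 3.6417
5.1083
5.6583
```

View pics/m1.png

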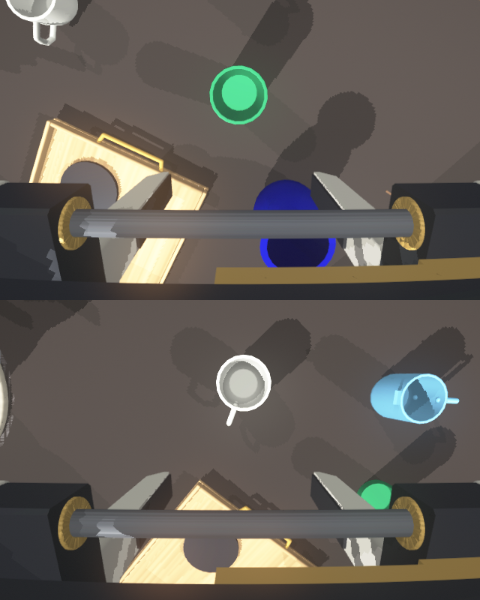

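View pics/tray1.png

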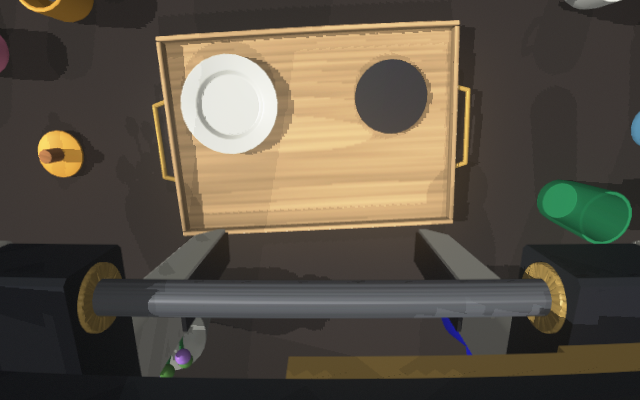

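Glass, cup and tray show clearly. In tray1 the saucer is at (229,104) and the coaster at (391,96). Next I'll take nadir and offset views for positions and heights.

```bash
cat >> h.py <<'E'
def A(x,y): return np.arctan2(y,x)+np.pi/2
def dark(im):
    h=cv2.cvtColor(im,cv2.COLOR_RGB2HSV); return cv2.inRange(h,(0,0,20),(179,80,115))
def handle(m,b,cp,c,z,rmin=.036):
    """direction from axis to handle: far blob pixels on plane z"""
    full=near(m,cp,c,z); k=np.zeros_like(m); cv2.drawContours(k,[full],-1,255,-1)
    ys,xs=np.nonzero(k); P=onplane(cp,np.c_[xs,ys],z)[:,:2]-c; P=P[np.linalg.norm(P,axis=1)>rmin]
    v=P.mean(0); return np.arctan2(v[1],v[0]),len(P),np.linalg.norm(P,axis=1).max()
def survey(n,col,xy,zt,r0,k=0,a=None,hz=None):
    a=A(*xy) if a is None else a
    for i in range(2):
        im,cp=look(xy,a,f=n+"_n"); m=mask(im,col); b=near(m,cp,xy,zt,k); xy,r,e=fit(b,cp,zt)
    hd=handle(m,b,cp,xy,hz) if hz else None
    im2,cp2=look(xy,a,off=-.03 if False else .0,f=n+"_o"); b2=near(mask(im2,col),cp2,xy,zt,k)
    print(n,"xy",xy.round(4),"r",r.round(4),"rms",e.round(4),"rim/foot z",np.round(height(b2,cp2,xy,r0),4),"handle",hd,"t",readout.observe()["time"])
    return xy,hd
E
cat > s.py <<'E'
from h import *
for a0 in (np.pi,):
    o=[]
    for s,xy in (("S",(.49,-.107)),("C",(.50,.09))):
        im,cp=look(xy,a0,z=.25,f="tr"+s)
        bs=near(mask(im,"white"),cp,(.49,-.107),.02,amin=1000); bc=near(dark(im),cp,(.50,.09),.012,amin=1000)
        o.append((cp,bs,bc)); print("saucer",fit(bs,cp,.02),"coaster",fit(bc,cp,.012))
    for i,z in ((1,.02),(2,.012)):
        D=[]
        for cp,*b in o:
            c=fit(b[i-1],cp,z)[0]; d=np.r_[c,z]-cp[2]; D.append((cp[2],d/np.linalg.norm(d)))
        (p,u),(q,v)=D; s=np.linalg.lstsq(np.c_[u,-v],q-p,rcond=None)[0]; print("tri",p+s[0]*u,q+s[1]*v)
survey("cup","white",(.3465,.3129),.062,.033,25,hz=.04)
survey("glass","green",(.6144,.3246),.092,.032)
survey("jug","blue",(.51,.452),.078,.029,25,hz=.05)
survey("jar","yellow",(.36,-.307),.058,.031)
survey("lid","yellow",(.555,-.33),.011,.031)
print(readout.observe()["time"])
E
python3 s.py
```

```text
saucer (array([ 0.49137899, -0.11301703]), np.float64(0.059264765336780476), np.float64(0.00019109379801256072)) coaster (array([ 0.69512345, -0.1051825 ]), np.float64(0.41414532303426094), np.float64(0.01762031408732939))
saucer (array([ 0.49156791, -0.11381358]), np.float64(0.05929670554919599), np.float64(0.00022411091954373426)) coaster (array([0.67512229, 0.0814376 ]), np.float64(0.3811496531688126), np.float64(0.027398908128626984))
tri [ 0.49137495 -0.11299176  0.02160261] [ 0.49160167 -0.11300267  0.02160335]
tri [ 0.93476932 -0.10336038 -0.46320786] [ 0.8898125   0.07421858 -0.48519854]
cup xy [0.3464 0.3129] r 0.0323 rms 0.0002 rim/foot z [0.0586 0.0439] handle (np.float64(-1.2023156659888956), 167, np.float64(0.05779310655925624)) t 9.8083
glass xy [0.6142 0.3247] r 0.0315 rms 0.0001 rim/foot z [0.0924 0.0534] handle None t 12.1833h.py:61: RuntimeWarning: Mean of empty slice.
  v=P.mean(0); return np.arctan2(v[1],v[0]),len(P),np.linalg.norm(P,axis=1).max()
  ret = um.true_divide(
Traceback (most recent call last):
  File "s.py", line 15, in <module>
    survey("jug","blue",(.51,.452),.078,.029,25,hz=.05)
    ~~~~~~^^^^^^^^^^^^^^^^^^^^^^^^^^^^^^^^^^^^^^^^^^^^^
  File "h.py", line 66, in survey
    hd=handle(m,b,cp,xy,hz) if hz else None
       ~~~~~~^^^^^^^^^^^^^^
  File "h.py", line 61, in handle
    v=P.mean(0); return np.arctan2(v[1],v[0]),len(P),np.linalg.norm(P,axis=1).max()
                                                     ~~~~~~~~~~~~~~~~~~~~~~~~~~~~^^
ValueError: zero-size array to reduction operation maximum which has no identity
```

```bash
python3 - <<'E'
from h import *
a=cv2.imread("pics/trC.png");b=cv2.imread("pics/jug_n.png")
cv2.imwrite("pics/m2.png",cv2.resize(np.vstack([a,b]),None,fx=.75,fy=.75))
for n,pts in (("trC",None),("jug_n",None)):
    im=cv2.imread(f"pics/{n}.png"); h=cv2.cvtColor(im,cv2.COLOR_BGR2HSV)
    if n=="trC": print(h[100:200:15,270:380:15].tolist())
    else:
        print([(cv2.boundingRect(x),cv2.contourArea(x)) for x in blobs(mask(im[...,::-1].copy(),"blue"),20)])
E
```

```text
[[[17, 106, 219], [10, 21, 72], [15, 15, 70], [0, 11, 69], [0, 11, 69], [10, 11, 69], [12, 18, 70], [17, 105, 204]], [[17, 107, 212], [17, 106, 199], [13, 24, 73], [12, 18, 72], [10, 21, 72], [6, 18, 71], [17, 106, 152], [16, 107, 219]], [[18, 103, 226], [18, 104, 226], [17, 107, 209], [13, 31, 75], [13, 31, 74], [17, 106, 151], [17, 104, 224], [17, 105, 221]], [[19, 101, 232], [18, 100, 232], [17, 104, 220], [17, 107, 219], [17, 105, 216], [17, 106, 215], [17, 106, 219], [17, 106, 219]], [[17, 104, 201], [17, 106, 207], [17, 107, 210], [17, 106, 212], [17, 106, 214], [17, 107, 219], [17, 105, 221], [17, 104, 221]], [[17, 107, 212], [17, 106, 215], [17, 106, 217], [17, 107, 217], [17, 107, 215], [17, 107, 215], [17, 105, 212], [17, 107, 209]], [[16, 106, 202], [17, 105, 211], [17, 105, 218], [17, 105, 221], [18, 104, 224], [18, 102, 227], [18, 102, 228], [17, 106, 205]]]
[((292, 79, 62, 63), 2951.0), ((357, 108, 28, 9), 71.0)]
```

View pics/m2.png

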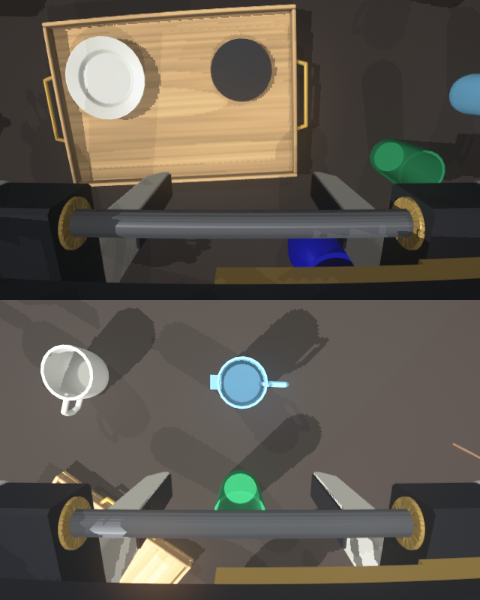

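Coaster (322,93) and jug (323,110, handle to the right, spout to the left) are clear. The failures were mask bookkeeping, so I'll fix that.

```bash
cat >> h.py <<'E'
def handle(m,b,cp,c,z,rmin=.041):
    ys,xs=np.nonzero(m); P=onplane(cp,np.c_[xs,ys],z)[:,:2]-c; n=np.linalg.norm(P,axis=1); P=P[(n>rmin)&(n<.062)]
    v=P.mean(0); return np.arctan2(v[1],v[0]),len(P),np.linalg.norm(P,axis=1).max()
def disc(im,cp,xy,z):
    m=cv2.inRange(cv2.cvtColor(im,cv2.COLOR_RGB2HSV),(0,0,20),(179,65,115))
    cs=cv2.findContours(m,cv2.RETR_LIST,cv2.CHAIN_APPROX_NONE)[0]; uv=proj(cp,[*xy,z])[0]
    return min([c for c in cs if cv2.contourArea(c)>1500 and cv2.pointPolygonTest(c,tuple(map(float,uv)),False)>0],key=cv2.contourArea)
E
cat > s.py <<'E'
from h import *
im,cp=look((.509,.454),A(.51,.452),f="jugx"); print("jugcol",)
jug=survey("jug","blue",(.51,.452),.078,.029,25,hz=.055)
o=[]
for s,xy in (("S",(.49,-.11)),("C",(.50,.085))):
    im,cp=look(xy,np.pi,z=.25,f="tr"+s); b=disc(im,cp,(.50,.085),.012); f=fit(b,cp,.012); print("coaster",f); o.append((cp[2],np.r_[f[0],.012]-cp[2]))
(p,u),(q,v)=o; s=np.linalg.lstsq(np.c_[u,-v],q-p,rcond=None)[0]; print("tri",p+s[0]*u,q+s[1]*v)
survey("jar","yellow",(.36,-.307),.058,.031)
survey("lid","yellow",(.555,-.33),.011,.031)
E
python3 s.py
python3 -c "
from h import *
a=[cv2.imread(f'pics/{n}.png') for n in ('jar_n','lid_n')]; cv2.imwrite('pics/m3.png',cv2.resize(np.vstack(a),None,fx=.75,fy=.75))"
```

```text
jugcol
jug xy [0.5131 0.4433] r 0.0256 rms 0.0003 rim/foot z [0.0672 0.1078] handle (np.float64(0.7103643812263423), 64, np.float64(0.056434984419639685)) t 15.225
coaster (array([0.48088271, 0.08656253]), np.float64(0.04431461711805319), np.float64(0.00026562558923699347))
coaster (array([0.48112657, 0.08669359]), np.float64(0.04398609370407853), np.float64(0.0001812997116764979))
tri [0.48087593 0.08670885 0.01169806] [0.48111208 0.08669697 0.011687  ]
jar xy [ 0.3591 -0.3067] r 0.0261 rms 0.0001 rim/foot z [0.0399 0.1016] handle None t 21.4833
lid xy [ 0.5479 -0.3296] r 0.0154 rms 0.0008 rim/foot z [0.0519 0.1168] handle None t 23.4583
```

View pics/m3.png

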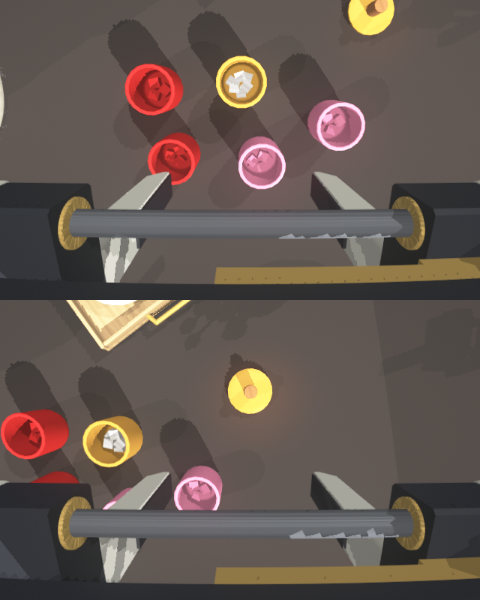

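The yellow jar sits at (321,109) in the jar view, with a red neighbour to its left and pink ones right and below. The lid is at (333,121), knob up. I'll widen the colour masks on the saved pictures.

```bash
cat >> h.py <<'E'
HSV["yellow"]=((13,90,90),(34,255,255)); HSV["blue"]=((84,30,100),(112,255,255))
def fake(xy,a,z=.22,off=.066):
    u=np.array([np.cos(a),np.sin(a)]); return campose("wrist",dict(ee_pos=np.r_[np.array(xy)-off*u,z],orientation=rot(a)))
E
python3 - <<'E'
from h import *
for n,col,xy,prev,z,k in (("jug","blue",(.5131,.4433),None,.078,25),("jar","yellow",(.3591,-.3067),(.36,-.307),.058,0),("lid","yellow",(.5479,-.3296),(.555,-.33),.011,0)):
    im=cv2.imread(f"pics/{n}_n.png")[...,::-1].copy()
    for zz in (z,):
        a=A(*(prev or (.51,.452))); cp=fake(xy,a); m=mask(im,col); b=near(m,cp,xy,z,k); c,r,e=fit(b,cp,z)
        print(n,c,r,e,[cv2.boundingRect(x) for x in blobs(m,100)], handle(m,b,cp,c,.055) if n=="jug" else "")
        im2=cv2.imread(f"pics/{n}_o.png")[...,::-1].copy(); cp2=fake(xy,a,off=0); b2=near(mask(im2,col),cp2,c,z,k); print(height(b2,cp2,c,.029 if n=="jug" else .031))
E
```

```text
jug [0.51406112 0.44329934] 0.028926886039919674 0.00019375286294274447 [(280, 75, 106, 71)] (np.float64(0.6980684434764148), 148, np.float64(0.05714717268507398))
(np.float64(0.07618352999211181), np.float64(-0.017774521404419152))
jar [ 0.35886509 -0.30639445] 0.03077563553269786 0.00016403612630596257 [(286, 343, 354, 36), (288, 74, 68, 71), (463, 0, 63, 48), (77, 262, 45, 71), (523, 262, 44, 71)] 
(np.float64(0.05525417815881284), np.float64(0.0005147303148561599))
lid [ 0.5519204  -0.34565047] 0.030835342818305914 0.00019075170204845379 [(286, 343, 354, 36), (110, 154, 81, 70), (303, 91, 61, 61), (95, 0, 159, 68), (77, 262, 45, 72), (523, 262, 44, 71)] 
(np.float64(0.008865975363079925), np.float64(-0.00434132669573406))
```

All positions and heights are consistent: rims at 59, 92, 76, 55 and 9 mm, saucer at 22 mm and coaster at 12 mm. Cup first.

```bash
cat >> h.py <<'E'
S=np.array([.4915,-.1132]); C=np.array([.4810,.0867]); M=(S+C)/2
Y=(C-S)/np.linalg.norm(C-S); X=np.array([Y[1],-Y[0]]); JUG=M+.0912*X
def t(): return round(readout.observe()["time"],1)
def pick(xy,a,z,op=.09,F=20,zh=.25):
    effector.move_gripper(op); arm.move_pose([*xy,zh],rot(a)); arm.move_straight([*xy,z+.03],.3); arm.move_straight([*xy,z],.08)
    effector.move_gripper(.005,F); o=readout.observe(); print("grip",o["grip_width"],o["finger_force"],"t",o["time"])
    arm.move_straight([*xy,z+.05],.1); arm.move_straight([*xy,.28],.4)
    print("width after lift",readout.observe()["grip_width"])
def place(xy,a,z,op,up=.28):
    """z: TCP height at which contact is expected"""
    arm.move_pose([*xy,.28],rot(a)); arm.move_straight([*xy,z+.05],.3); arm.move_straight([*xy,z+.005],.06); arm.hold(.2)
    f0=readout.observe()["contact_force"][2]; zz=z+.005
    while zz>z-.004:
        zz-=.001; arm.move_straight([*xy,zz],.02); df=readout.observe()["contact_force"][2]-f0
        if df>1.2: break
    arm.hold(.15); effector.move_gripper(op); arm.hold(.2); print("contact at",round(zz-z,4),"df",round(df,2),"t",t())
    arm.move_straight([*xy,z+.05],.1); arm.move_straight([*xy,up],.4)
E
python3 - <<'E'
from h import *
a=-1.2023+np.pi
pick((.3464,.3129),a,.0215); place(S,a,.0215+.012,.085)
im,cp=look(S,np.pi/2+.05,f="cupS"); b=near(mask(im,"white"),cp,S,.074,0,300); print(S,M,JUG,t())
E
```

```text
grip 0.06380747575380671 19.99468445777893 t 28.0417
width after lift 0.06395498943659689
contact at -0.0 df 4.23 t 35.1
[ 0.4915 -0.1132] [ 0.48625 -0.01325] [ 0.57732445 -0.0084662 ] 37.0
```

View pics/cupS.png

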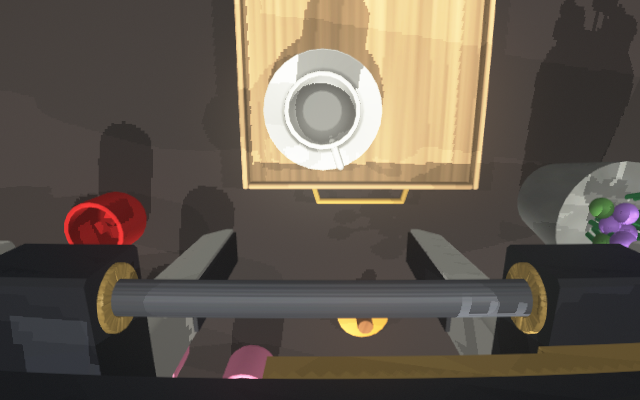

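The cup stands on the saucer: its rim centre is about (322,110) and the saucer's is (323,109). Next the glass, then the jar.

```bash
python3 - <<'E'
from h import *
a=np.radians(147)
pick((.6142,.3247),a,.036); place(C,a,.036+.012,.08)
im,cp=look(C,np.pi/2,f="glassC"); b=near(mask(im,"green"),cp,C,.104); print("glass",fit(b,cp,.104),"C",C)
b=disc(im,cp,C,.012) if False else None
xy=np.array((.359,-.3064))
for i in range(2):
    im,cp=look(xy,A(*xy),f="jar2"); b=near(mask(im,"yellow"),cp,xy,.058); xy,r,e=fit(b,cp,.058)
print("jar",xy,r,e,t())
E
```

```text
grip 0.061898398128479915 19.98345583677292 t 41.1333
width after lift 0.061564859108207685
contact at 0.004 df 1.2 t 46.5
glass (array([0.4810084 , 0.08664399]), np.float64(0.03134410161783346), np.float64(0.00014064922508627036)) C [0.481  0.0867]
jar [ 0.35900928 -0.30645426] 0.03075650944103004 0.0001562319967663353 50.7
```

View pics/glassC.png

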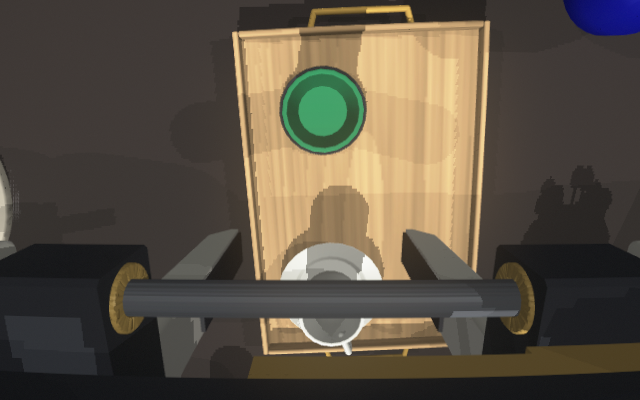

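The glass is concentric with the coaster at (323,110). The contact trigger was a little early, so I'll use a firmer threshold. Jar next.

```bash
sed -i 's/if df>1.2: break/arm.hold(.1); df=readout.observe()["contact_force"][2]-f0\n        if df>2.5: break/; s/zz>z-.004/zz>z-.0025/' h.py
python3 - <<'E'
from h import *
a=np.arctan2(Y[1],Y[0])
pick((.3590,-.30645),a,.0155,op=.08); place(M,a,.0155+.006,.08)
im,cp=look(M,a,f="jarM"); b=near(mask(im,"yellow"),cp,M,.064,21,800); print("jar",fit(b,cp,.064),"M",M,t())
xy=np.array((.5515,-.3455))
for i in range(2):
    im,cp=look(xy,a,f="lid2"); b=near(mask(im,"yellow"),cp,xy,.011,11,400); xy,r,e=fit(b,cp,.011)
print("lid",xy,r,e,t())
# knob: brown, top at .036
h=cv2.cvtColor(im,cv2.COLOR_RGB2HSV); uv=proj(cp,[*xy,.036])[0]; print("axis@knob px",uv,h[int(uv[1]),int(uv[0])])
x,y=uv.astype(int); cv2.imwrite("pics/m4.png",cv2.resize(np.hstack([cv2.imread("pics/jarM.png")[40:180,250:390],im[y-70:y+70,x-70:x+70,::-1]]),None,fx=2,fy=2))
E
```

```text
grip 0.06283978343954892 20.001279646530747 t 53.1167
width after lift 0.06277495179418055
contact at -0.0 df 7.92 t 60.3
jar (array([ 0.52650525, -0.02508046]), np.float64(0.11788199653741879), np.float64(0.0046780001183489486)) M [ 0.48625 -0.01325] 62.3
lid [ 0.55175791 -0.34612647] 0.030811633323752738 0.00017864803475683256 64.2
axis@knob px [322.28511635 110.16995283] [ 16 131 246]
```

View pics/m4.png

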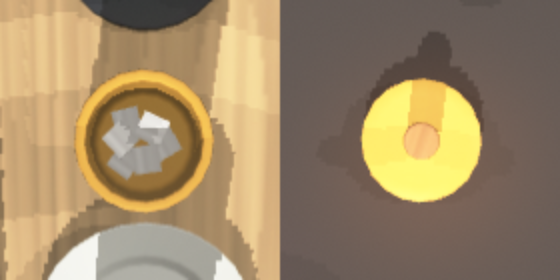

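The jar is at about (321.5,110) between coaster and saucer, and the lid is centred with its knob on the axis. I'll refine the jar's centre with a stricter saturation mask, then fit the lid.

```bash
python3 - <<'E'
from h import *
a=np.arctan2(Y[1],Y[0])
im=cv2.imread("pics/jarM.png")[...,::-1].copy(); cp=fake(M,a)
m=cv2.inRange(cv2.cvtColor(im,cv2.COLOR_RGB2HSV),(10,150,60),(34,255,255)); b=near(m,cp,M,.064,0,800); J,r,e=fit(b,cp,.064); print("jar",J,r,e,M)
if np.linalg.norm(J-M)<.004 and abs(r-.031)<.0015:
    L=np.array((.55176,-.34613))
    pick(L,a,.014,op=.045,F=15); place(J,a,.014+.006+.052,.04)
    im,cp=look(J,a,f="lidJ"); b=near(cv2.inRange(cv2.cvtColor(im,cv2.COLOR_RGB2HSV),(10,150,60),(34,255,255)),cp,J,.069,0,800); print("lid",fit(b,cp,.069))
    im,cp=look(J,a,off=-.03,f="lidJo"); im,cp=snap("scene","scene1"); print(t())
    cv2.imwrite("pics/m5.png",np.hstack([cv2.resize(cv2.imread("pics/lidJ.png")[40:180,250:390],(400,400)),cv2.resize(im[140:260,230:350,::-1],(400,400))]))
E
```

```text
jar [ 0.48556873 -0.01377891] 0.030276807292797317 0.000149294167071716 [ 0.48625 -0.01325]
grip 0.017473889550169007 15.000198036432266 t 67.2583
width after lift 0.01761216100484308
contact at 0.0 df 5.44 t 74.4
lid (array([ 0.48498271, -0.01358932]), np.float64(0.030291115466776642), np.float64(0.00018683164802577344))
76.9
```

View pics/m5.png

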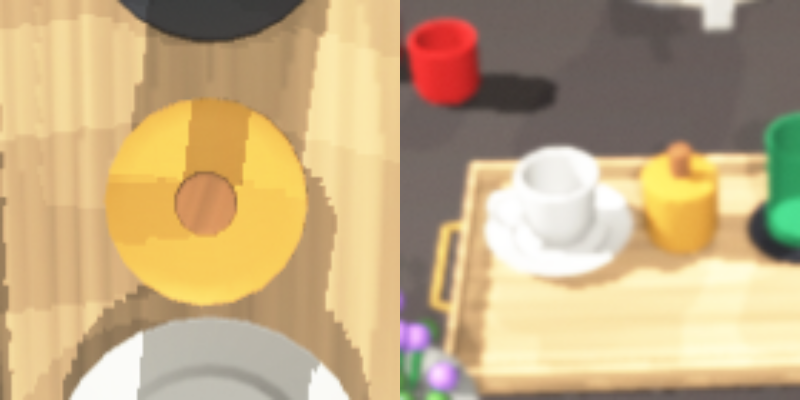

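The lid lies flat and concentric on the jar, with contact at the expected height. Last is the jug.

```bash
python3 - <<'E'
from h import *
xy=np.array((.514,.4433))
for i in range(2):
    im,cp=look(xy,A(.51,.452),f="jug2"); m=mask(im,"blue"); b=near(m,cp,xy,.078,25); xy,r,e=fit(b,cp,.078)
a,n,_=handle(m,b,cp,xy,.055); print("jug",xy,r,e,a,t())
pick(xy,a,.026); place(JUG,a,.026+.006,.08)
ay=np.arctan2(Y[1],Y[0]); im,cp=look(JUG,ay,f="jugT"); m=mask(im,"blue"); b=near(m,cp,JUG,.084,25); c,r,e=fit(b,cp,.084)
print("jug",c,r,e,"rel jar along X,Y",(c-M)@X,(c-M)@Y,t())
arm.move_pose([.45,.35,.3],rot(A(.45,.35))); arm.hold(.3)
im,_=snap("top","top2"); im2,_=snap("scene","scene2"); o=readout.observe(); print(o["time"],o["contact_force"])
cv2.imwrite("pics/m6.png",np.vstack([cv2.resize(im[120:260,150:500,::-1],(700,280)),cv2.resize(im2[150:300,150:500,::-1],(700,300))]))
E
```

```text
jug [0.51302455 0.44313839] 0.026210942614336433 0.00020751987179114514 0.7067734185541414 79.0
grip 0.058753840950568216 19.992427825927734 t 83.1167
width after lift 0.05876164005965307
contact at -0.001 df 11.67 t 91.0
jug [ 0.5781351  -0.01269574] 0.02450172287683691 0.00036618825827975494 rel jar along X,Y 0.09178767632231294 -0.00426624227008023 93.4
95.425 [0.40629919 0.36404402 0.0841437 ]
```

View pics/m6.png

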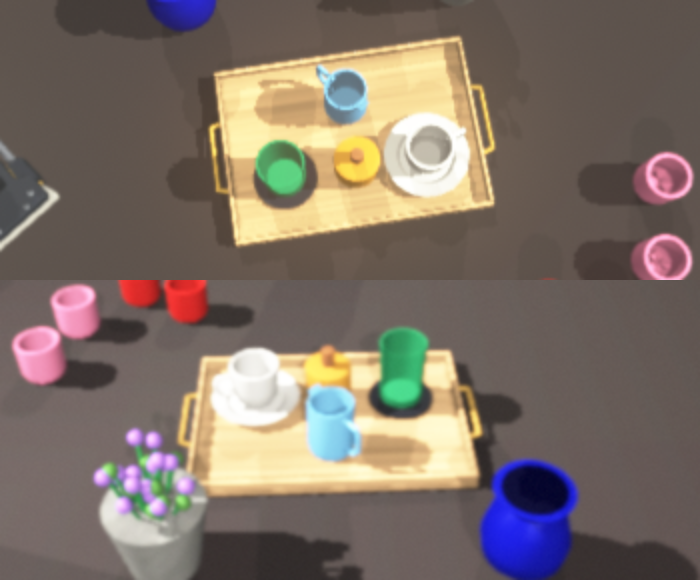

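View pics/jugT.png

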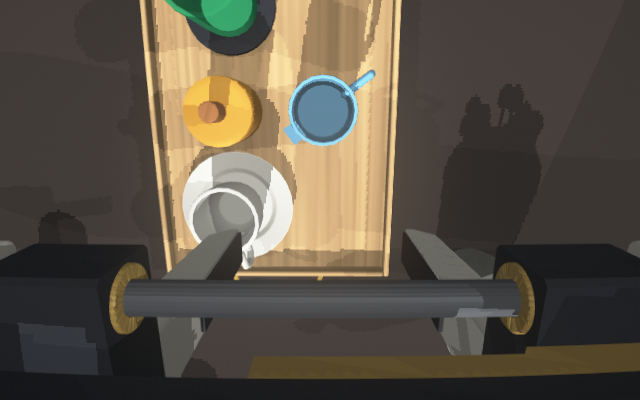

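The tray is laid and everything is upright. In the jug close-up the rim's bounding box is about (289–358, 75–146), so the colour fit had missed part of it. I'll check with a looser mask.

```bash
python3 - <<'E'
from h import *
ay=np.arctan2(Y[1],Y[0]); cp=fake(JUG,ay); im=cv2.imread("pics/jugT.png")[...,::-1].copy()
m=cv2.inRange(cv2.cvtColor(im,cv2.COLOR_RGB2HSV),(80,15,40),(125,255,255)); b=near(m,cp,JUG,.084,31,800); c,r,e=fit(b,cp,.084)
c2=onplane(cp,[(323.5,110.5)],.084)[0,:2]
J=np.array([.4854,-.0137])
for q in (c,c2): print(q,r,e,(q-J)@X,(q-J)@Y,(q-M)@Y)
im=cv2.imread("pics/cupS.png")[...,::-1].copy(); cp=fake(S,np.pi/2+.05)
b=near(mask(im,"white"),cp,S,.02,0,800); print("saucer",fit(b,cp,.02))
E
```

```text
[ 0.57732459 -0.0083916 ] 0.028569849712486894 0.00021551151047619058 0.09207648328604347 0.0004792886671456815 7.449402206595171e-05
[ 0.57809453 -0.00832888] 0.028569849712486894 0.00021551151047619058 0.0928486620948875 0.0005015267294829613 9.673208440323151e-05
saucer (array([ 0.49142385, -0.11337323]), np.float64(0.05945711728800556), np.float64(0.0001951351704087159))
```

```bash
python3 -c "
from h import *
print(workorder.close_job())"
```

```text
the job is handed in; nothing more can be done
None
```

The tray is laid as asked and handed in at about 95 s of the 131 s, with the jar and jug within about 1 mm of their places, a gap of about 31 mm between them, and the cup, glass and lid centred; the glass may have settled up to 4 mm on release but stands upright.

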